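Fill the graduated set on the display rail

ROBOT

A 6-joint arm with a two-finger parallel gripper is mounted at the origin on a cart in front of the work surface, level with it; the furniture and walls round the work are solid. World frame = base frame: x ahead of the robot, y to its left, z up, the work surface at z = 0. Lengths are in mm, angles in rad, forces in N, time in s.
With the tool pointing down it reaches from about 300 to 775 mm from the base axis. Payload 14.6 kg.
Tool frame: the origin (TCP) lies midway between the tips of the shut fingers; the grasp point (between the pads) lies 19 mm behind it; y points along the fingers, z is the direction in which the jaws open and shut, and the axes are right-handed (so a half turn about y gives the same grasp; the last joint's range is limited). The gripper opens to 94 mm and grips with 3 to 60 N. Pads are 16 mm wide; open, the fingers measure 119 mm over their backs; the gripper's body (75 mm by 177 mm) begins 78 mm behind the grasp point.
Start: joints at [1.238, 0.3, 1.521, -0, 1.321, -0.067], TCP at [144.472, 530.676, 205.446] pointing down, gripper open.
Joint ranges: [-3.03, 3.03], [-0.79, 2.21], [0.23, 2.52], [-1.04, 4.18], [0, 3.07], [-2.55, 2.55]. Speed limits (rad/s): [2.22, 2.22, 2.57, 3.14, 3.14, 3.14].

INTERFACE

Orientations are given as [roll, pitch, yaw] about the fixed x, y, z axes, in that order (R = Rz(yaw) Ry(pitch) Rx(roll)).
In Python, from cell import manip gives the robot as it stands.
- The arm moves only by the tool play_rows, never from a script. Its argument "series" is a list of rows, each a list of 3 entries, a list of its own where there are three numbers: the shift along the tool's x, y, z in m, then the turn about the tool's y in rad, then the closure, from 0 (fully open) to 1 (shut). In form: [[[dx, dy, dz], twist, grip], ...]. A call has 1 to 20 rows; each row is the pose to reach, as a shift and turn from the pose measured when the call began, along the tool's axes at that moment; what a row does not reach only later rows make up. A row lasts 1/10 s, in which the tool goes at most 50 mm and 8.59 degrees, less where a joint would pass 70% of its speed; a pose out of reach is approached as far as the arm can. A call with a gripper value outside its range is refused whole. The fingers move at their own pace and stop on an object; "squeeze" is the grip in N (left out, the last holds). Time passes only in rows, so rows that repeat a pose let the fingers close. It gives the time, the measured TCP pose, the force and the opening at its end, in the units of the state.
- manip.read_state(): the state, without advancing time (a new reading comes with each control period).
- manip.camera(name): name is "scene" or "side" or "wrist"; returns the picture (384x512x3 uint8, red, green, blue); there is no depth.
- manip.camera_params(name): a dict with "K" (3x3 intrinsics, pixels), "rvec" (rotation vector, rad) and "tvec" (3), from world to camera coordinates, as OpenCV has them. Camera axes: x right, y down, z forward; pixel columns grow to the right and rows downward; lengths in mm; the calibration is good to about 2 mm. A picture is of the moment at which its call begins: read the wrist's pose just before it. camera_params takes no time and is no camera call; for the wrist camera it gives the pose at the moment of the call.
- manip.sign_off(): hands the job in, once; it reports no verdict.
The state is a dict: "clock": time; "joints": joint angles; "qd": joint speeds; "effort": joint torques, N m; "eef_pos": TCP position; "eef_rot": TCP orientation; "wrist_force": force on the tool from outside, world axes, zero at the start; "moment": the same for the moment, N m; "finger_gap": finger opening in mm.
Only numpy, scipy, OpenCV 4.12 (cv2) and the standard library are available. Lean on these libraries where they do the work, as an engineer would, in place of code of your own. Each camera call takes 0.05 s, during which the arm holds its last target. There are 200 camera calls.

TASK

Complete the graduated set of stone points on the wooden display rail: its tallest (green) and shortest (black) already stand in the two end pockets. Stand the four loose points - grey-green, orange, yellow and blue - in the four empty pockets between them, one to a pocket and upright on the pocket floor, so that the heights step down along the row from the green end to the black end. Leave the green and the black point in their pockets, let no stone fall over, and do not shift the small green jade point on the table or the brown box.

Things in the scene. Friction and masses are not known exactly. Their poses are not given: they have to be found in the camera images.
- teal_point: Loose stone point, speckled grey-green: upright polished many-sided column with a pointed top, 155 mm tall, 33 mm across corners, 0.30 kg; the column keeps its width up to 125 mm, then tapers. Nearly round, 31 to 34 wide any way; best flats face 101 and 173 degrees from its x axis towards its y axis. Origin: centre of the flat foot; z up.
- orange_point: Loose stone point, orange-red: upright polished many-sided column with a pointed top, 137 mm tall, 31 mm across corners, 0.23 kg; the column keeps its width up to 110 mm, then tapers. Nearly round, 29 to 31 wide any way; best flats face 86 and 160 degrees from its x axis towards its y axis. Origin: centre of the flat foot; z up.
- yellow_point: Loose stone point, plain mustard-yellow: upright polished many-sided column with a pointed top, 120 mm tall, 29 mm across corners, 0.13 kg; the column keeps its width up to 94 mm, then tapers. Opposite flats, 23 apart, face 18, 73 and 122 degrees from its x axis towards its y axis. Origin: centre of the flat foot; z up.
- blue_point: Loose stone point, dark navy blue: upright polished many-sided column with a pointed top, 100 mm tall, 33 mm across corners, 0.15 kg; the column keeps its width up to 76 mm, then tapers. Opposite flats, 26 to 29 apart, face 24, 97 and 157 degrees from its x axis towards its y axis. Origin: centre of the flat foot; z up.
- display_rail: Fixed pale wooden rail on the table, 82 mm deep (x), 416 long (y), top 27 above the table. Along y a row of six square pockets, 50 x 50, 12 deep, felt floors 15 above the table, centres at x = 0, y = -165, -99, -33, 33, 99, 165 mm. The end pockets hold the green and the black point (which end is which varies); four are empty. Blank price cards on the -x side. Origin: under its middle, on the table; z up.
- tall_green: Plain green stone point, 172 mm tall, 36 mm across, loose; already stands in one end pocket of the rail and stays there. Origin: centre of its foot; z up.
- short_black: Plain black stone point, 85 mm tall, 29 mm across, loose; already stands in the other end pocket and stays there. Origin: centre of its foot; z up.
- jade: Bystander: stubby bright green stone point, 75 mm tall, 28 mm across, loose, standing on the table; not part of the set. Origin: centre of its foot; z up.
- kraft_box: Bystander: small brown lidded card box, 62 x 62 x 32 mm, light and loose on the table. Origin: centre of its underside; z up.

How it is judged:
By the outcome, as a careful person would: the job done as asked, in the order asked, and still so for the second after the job is handed in, with the robot touching nothing.
It also fails if it takes over 128 s, if anything falls off the work surface, if the arm or the gripper's body presses on something with over 40 N, if the wrist force passes 120 N, or if a joint passes its speed limit or range.

## Working session

There is one attempt and no reset: what is moved stays moved. The work goes in short steps, Python scripts to look and compute and a tool call to move; the robot and the scene stay as the last step left them, time stands still between calls to the robot, and variables do not carry over. Pictures are saved under pics/ and viewed, about 12 in all and at most 16, crops included, and the job is handed in when it is done.

Besides the shell and the picture viewer there is one more tool, called after ">>>" in YAML: its name, and indented under it one key for each argument. play_rows: Moves the arm, as the interface text tells. Its arguments: {"type":"object","properties":{"series":{"type":"array","items":{"type":"array"}},"squeeze":{"type":"number"}},"required":["series"]}

```bash
ls; mkdir -p pics; cat > h.py <<'E'
import numpy as np, cv2
from cell import manip
def snap(n,f):
    im=manip.camera(n); cv2.imwrite(f'pics/{f}.png',im[:,:,::-1]); return im
def P(n):
    p=manip.camera_params(n); return np.array(p['K'],float),np.array(p['rvec'],float).ravel(),np.array(p['tvec'],float).ravel()
def ray(p,uv,z):
    K,r,t=p; R=cv2.Rodrigues(r)[0]; d=R.T@np.linalg.inv(K)@np.array([uv[0],uv[1],1.]); c=-R.T@t
    return c+d*(z-c[2])/d[2]
def proj(p,X):
    K,r,t=p; return cv2.projectPoints(np.array(X,float).reshape(-1,1,3),r,t,K,None)[0].reshape(-1,2)
E
python3 - <<'E'
from h import *
print(manip.read_state())
for n in ("scene","side","wrist"):
    snap(n,n+'0'); K,r,t=P(n); print(n,K.tolist(),r,t,'cam at',-cv2.Rodrigues(r)[0].T@t)
a=[cv2.imread(f'pics/{n}0.png') for n in("scene","side")]
E
```

```text
pics
{'clock': 0.0, 'joints': array([ 1.23839227e+00,  3.00441130e-01,  1.52161134e+00, -5.02037988e-08,
        1.32068618e+00, -6.66048057e-02]), 'qd': array([ 0.00031275,  0.00020002,  0.00054664,  0.00051483,  0.00179025,
       -0.00060497]), 'effort': array([ 2.30516940e-03, -5.31812489e+01, -3.52731156e+01,  7.08895829e-02,
        2.45453732e-02, -1.42888407e-04]), 'eef_pos': array([144.39083738, 530.42672576, 204.88996541]), 'eef_rot': array([-1.57193979e+00,  7.62239285e-05, -2.65799283e-01]), 'wrist_force': array([0.11353981, 0.22926006, 0.12878638]), 'moment': array([ 0.03626957, -0.03644361, -0.0266576 ]), 'finger_gap': 93.87659083134099}
scene [[369.89037020871143, 0.0, 261.51402026349996], [0.0, 369.89037020871143, 184.29271321526116], [0.0, 0.0, 1.0]] [ 2.22653656 -0.88712089  0.36025637] [-361.43874562  303.57517643  737.63788423] cam at [  57.62975401 -466.46717646  738.91317999]
side [[433.1531227237971, 0.0, 246.4037915746861], [0.0, 433.1531227237971, 194.19576260401158], [0.0, 0.0, 1.0]] [ 2.24345072 -0.70357582  0.29846219] [-443.59719165  241.2422658  1202.27996248] cam at [ -35.29437929 -832.85351121 1002.77751426]
wrist [[272.50862908803936, 0.0, 254.77266126016258], [0.0, 272.50862908803936, 191.72732611649812], [0.0, 0.0, 1.0]] [-2.33590692 -1.78591473 -0.21508103] [-548.7160798   -25.18149845  390.92435846] cam at [ 77.3182454  548.36155969 384.53450679]
```

View pics/scene0.png

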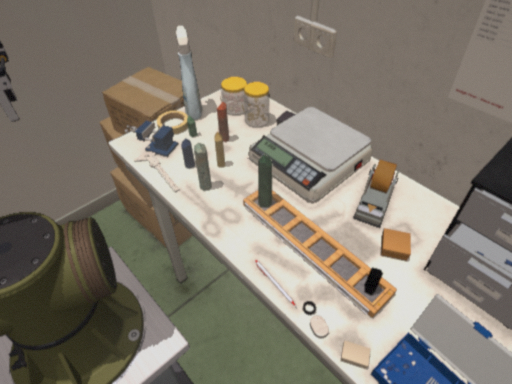

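View pics/side0.png

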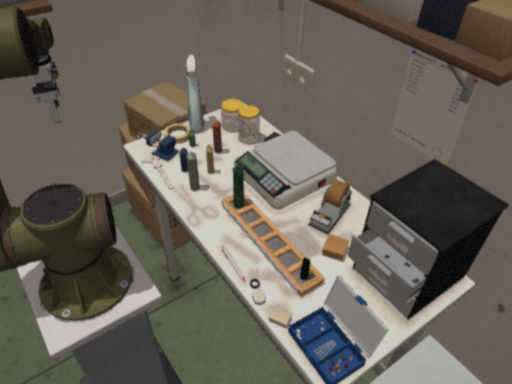

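The scene view shows the rail running from the green point (265,205) to the black one (373,290). The loose points are teal (205,187), orange (223,140), yellow (220,165) and blue (188,166). Jade is at (192,127), behind them.

```bash
python3 - <<'E'
from h import *
im=cv2.imread('pics/scene0.png')[95:200,165:245]
im=cv2.resize(im,None,fx=5.6,fy=5.6,interpolation=cv2.INTER_CUBIC)
for k in range(0,80,10): cv2.putText(im,str(165+k),(int(k*5.6),10),0,.35,(0,0,255)); cv2.line(im,(int(k*5.6),0),(int(k*5.6),588),(0,0,255) if 0 else (200,200,200),1)
for k in range(0,105,10): cv2.putText(im,str(95+k),(0,int(k*5.6)),0,.35,(0,0,255)); cv2.line(im,(0,int(k*5.6)),(450,int(k*5.6)),(200,200,200),1)
cv2.imwrite('pics/z1.png',im)
p=P('scene')
for n,h,t,f in (('teal',155,(201,144),(205,188)),('or',137,(222,103),(223,141)),('ye',120,(219,132),(220,166)),('bl',100,(186,139),(188,167)),('jade',75,(192,117),(192,136)),('green',187,(265,156),(265,206)),('black',100,(374,268),(372,292))):
    print(n,ray(p,t,h).round(),ray(p,f,15 if n in('green','black') else 0).round())
for c in ((245,195),(258,192),(392,289),(377,311),(396,243)): print(c,ray(p,c,27).round())
E
```

```text
teal [437. 154. 155.] [431. 157.   0.]
or [606. 281. 137.] [598. 283.   0.]
ye [527. 199. 120.] [517. 199.   0.]
bl [456. 258. 100.] [447. 260.   0.]
jade [548. 362.  75.] [541. 371.   0.]
green [496. -14. 187.] [497. -14.  15.]
black [ 489. -333.  100.] [ 494. -346.   15.]
(245, 195) [478.  42.  27.]
(258, 192) [510.  26.  27.]
(392, 289) [ 523. -373.   27.]
(377, 311) [ 459. -379.   27.]
(396, 243) [ 632. -314.   27.]
```

View pics/wrist0.png

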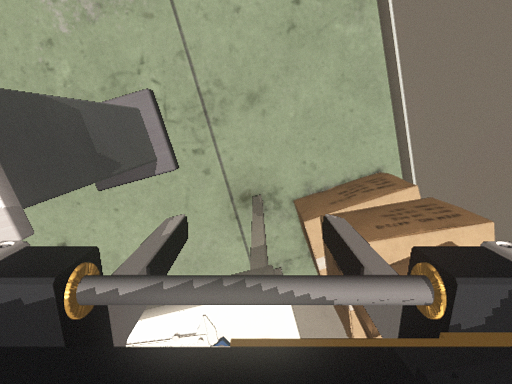

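View pics/z1.png

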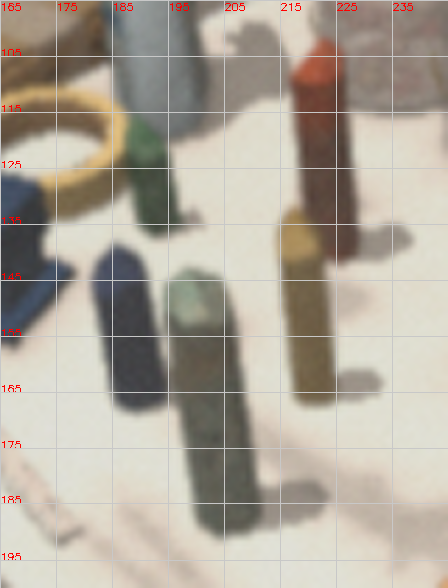

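The wrist view mostly shows the floor, because the tool hovers off the table edge. The zoom gives clean feet and tips: teal foot (205.7,190.7), orange (226,142), yellow (221,167), blue (189.5,168.4). Next I fit their positions and zoom on the rail.

```bash
python3 - <<'E'
from h import *
from scipy.optimize import least_squares
p=P('scene')
a=np.linspace(0,2*np.pi,60)
D={'teal':(155,16,(198.5,143.2),(205.3,190.3)),'orange':(137,15,(222.8,101.7),(225.7,141.6)),'yellow':(120,13,(216.7,131.7),(220.9,166.9)),'blue':(100,15,(185.7,138.5),(189.1,168)),'jade':(75,13.5,(190,116),(192.8,136.7))}
for n,(h,r,t,f) in D.items():
    def res(x):
        c=proj(p,np.c_[x[0]+r*np.cos(a),x[1]+r*np.sin(a),0*a]); T=proj(p,[x[0],x[1],h])[0]
        return np.r_[c[:,1].max()-f[1],(c[:,0].max()+c[:,0].min())/2-f[0],T-np.array(t)]
    s=least_squares(res,[500,200],diff_step=1e-4); print(n,s.x.round(1),s.fun.round(1))
for n,q in (('jar base',(257,126)),('scale near corner base',(250,162)),('lampbase',(195,119))): print(n,ray(p,q,0).round())
im=cv2.imread('pics/scene0.png'); x0,y0,w,h=235,145,165,175; s=3.4
im=cv2.resize(im[y0:y0+h,x0:x0+w],None,fx=s,fy=s,interpolation=cv2.INTER_CUBIC)
for k in range(0,w,10): cv2.putText(im,str(x0+k),(int((k+.5)*s),10),0,.33,(0,0,255)); cv2.line(im,(int((k+.5)*s),0),(int((k+.5)*s),600),(190,190,190),1)
for k in range(0,h,10): cv2.putText(im,str(y0+k),(0,int((k+.5)*s)),0,.33,(0,0,255)); cv2.line(im,(0,int((k+.5)*s)),(600,int((k+.5)*s)),(190,190,190),1)
cv2.imwrite('pics/z2.png',im)
E
```

```text
teal [435.3 161.5] [ 0.3  0.  -0.  -0.3]
orange [611.7 285.4] [ 0.   0.2 -0.2 -0.1]
yellow [523.9 203.9] [ 0.2 -0.3  0.3 -0.2]
blue [456.3 263.3] [ 0.4  0.9 -0.8 -0.4]
jade [547.8 373.9] [ 0.7  0.2 -0.2 -0.7]
jar base [729. 266.   0.]
scale near corner base [593. 151.   0.]
lampbase [603. 439.   0.]
```

View pics/z2.png

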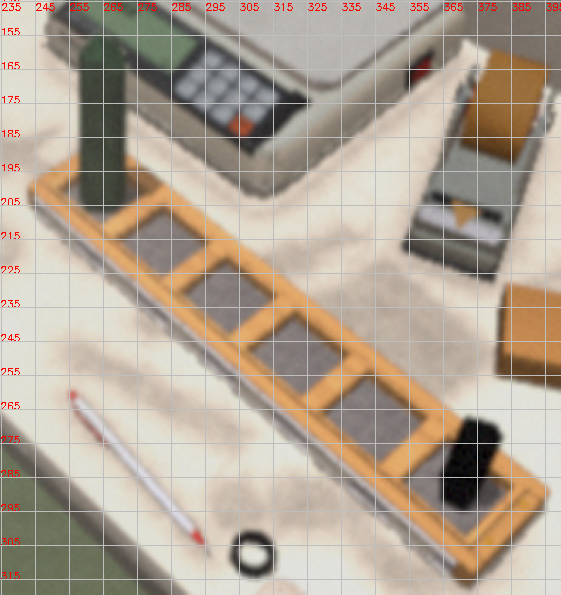

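The rail is clear: far-left top corner (243,200), right corner (396,289), and the pocket edges along the near side are readable. The green point is at the +y end, the black at the -y end.

```bash
python3 - <<'E'
from h import *
from scipy.optimize import least_squares
p=P('scene')
L=[]
for i,(a,b) in {1:((104,234),(172,290)),2:((183,296),(234,345)),3:((250,350),(305,400)),4:((320,412),(382,467))}.items():
    yc=165-66*i; L+=[(-25,yc+25,a),(-25,yc-25,b)]
L+=[(41,-208,(549,491)),(-25,-140,(393,477))]
M=np.array([[l[0],l[1],27.] for l in L]); Z=np.array([l[2] for l in L])/3.4-.5+[235,145]
def W(x,M):
    c,s=np.cos(x[2]),np.sin(x[2]); return np.c_[x[0]+c*M[:,0]-s*M[:,1],x[1]+s*M[:,0]+c*M[:,1],M[:,2]]
s=least_squares(lambda x:(proj(p,W(x,M))-Z).ravel(),[495,-175,0],loss='soft_l1'); print(s.x,s.fun.reshape(-1,2).round(1))
yc=np.array([165,99,33,-33,-99,-165]); print(W(s.x,np.c_[0*yc,yc,0*yc+15]).round(1))
print(proj(p,W(s.x,np.array([[-41,208,27.]])))) # expect 243.3,199.8
E
```

```text
[ 4.97304570e+02 -1.73501142e+02 -3.01547581e-02] [[ 3.6  1.4]
 [-2.5 -3.2]
 [-1.1 -1. ]
 [-1.  -2.5]
 [-0.7  0.3]
 [-0.6 -0.5]
 [ 0.5  0.6]
 [-0.  -0.4]
 [ 2.3  0.5]
 [ 2.7  1.7]]
[[ 502.3   -8.6   15. ]
 [ 500.3  -74.5   15. ]
 [ 498.3 -140.5   15. ]
 [ 496.3 -206.5   15. ]
 [ 494.3 -272.5   15. ]
 [ 492.3 -338.4   15. ]]
[[242.2410239  199.24096538]]
```

```bash
cat >> h.py <<'E'
from scipy.spatial.transform import Rotation as Ro
def to(*T):
    s=manip.read_state(); R=Ro.from_euler('xyz',s['eef_rot']).as_matrix(); y0=s['eef_rot'][2]
    print('t',round(s['clock'],2),'pos',s['eef_pos'].round(1),'rot',s['eef_rot'].round(4),'gap',round(s['finger_gap'],1),'F',s['wrist_force'].round(1),'j',s['joints'].round(2))
    for t in T:
        print(t,'->',(R.T@(np.array(t[:3])-s['eef_pos'])/1000).round(4),'twist',round(-(t[3]-y0),3))
E
python3 -c "
from h import *
to((435,161.5,230,-1.6))"
```

```text
t 0.15 pos [144.4 530.5 205.1] rot [-1.5716  0.     -0.2658] gap 94.2 F [ 0.5  0.9 -0.3] j [ 1.24  0.3   1.52 -0.    1.32 -0.07]
(435, 161.5, 230, -1.6) -> [ 0.3773 -0.0247 -0.2797] twist 1.334
```

>>> play_rows:
  series:
    - [[0.0, -0.025, 0.0], 0.1, 0]
    - [[0.377, -0.025, -0.28], 1.334, 0]
    - [[0.377, -0.025, -0.28], 1.334, 0]
    - [[0.377, -0.025, -0.28], 1.334, 0]
    - [[0.377, -0.025, -0.28], 1.334, 0]
    - [[0.377, -0.025, -0.28], 1.334, 0]
    - [[0.377, -0.025, -0.28], 1.334, 0]
    - [[0.377, -0.025, -0.28], 1.334, 0]
    - [[0.377, -0.025, -0.28], 1.334, 0]
    - [[0.377, -0.025, -0.28], 1.334, 0]
    - [[0.377, -0.025, -0.28], 1.334, 0]
    - [[0.377, -0.025, -0.28], 1.334, 0]
    - [[0.377, -0.025, -0.28], 1.334, 0]
    - [[0.377, -0.025, -0.28], 1.334, 0]
    - [[0.377, -0.025, -0.28], 1.334, 0]
  squeeze: 25

```text
clock: 1.65
eef_pos: [434.1, 162.2, 230.3]
eef_rot: [-1.571, -0.001, -1.598]
wrist_force: [0.1, -0.1, 0.1]
finger_gap: 93.7
```

```bash
python3 -c "
from h import *
to((435,161.5,230,-1.6))
p=P('wrist');snap('wrist','w1')
for q in ((435.3,161.5,155),(435.3,161.5,0),(523.9,203.9,120),(456,263,100),(611.7,285.4,137)): print(q,proj(p,q).round(1))"
```

```text
t 1.65 pos [434.1 162.2 230.3] rot [-1.5709e+00 -7.0000e-04 -1.5981e+00] gap 93.7 F [ 0.1 -0.1  0.1] j [ 0.28  0.09  1.72 -0.    1.34  0.31]
(435, 161.5, 230, -1.6) -> [0.0007 0.0003 0.0009] twist 0.002
(435.3, 161.5, 155) [[256.4 198. ]]
(435.3, 161.5, 0) [[255.9 171. ]]
(523.9, 203.9, 120) [[339.2 148.2]]
(456, 263, 100) [[273.   92.8]]
(611.7, 285.4, 137) [[444.8  57.7]]
```

View pics/w1.png

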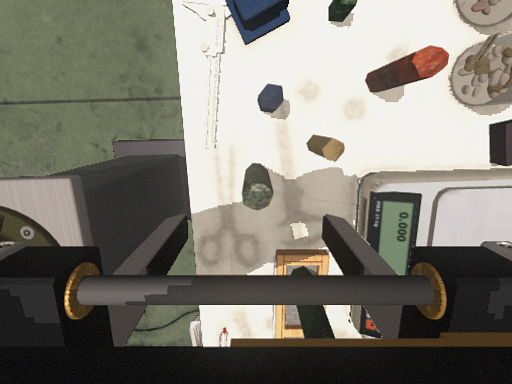

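The wrist view has teal near (258,187), yellow (325,147), blue (271,98) and orange (437,58). These agree with the predictions to a few pixels. A zoom will settle the tips.

```bash
python3 - <<'E'
from h import *
im=cv2.imread('pics/w1.png'); x0,y0,w,h=235,40,225,175; s=3.4
im=cv2.resize(im[y0:y0+h,x0:x0+w],None,fx=s,fy=s,interpolation=cv2.INTER_CUBIC)
im=np.clip(im.astype(float)*1.4,0,255).astype(np.uint8)
p=P('wrist'); a=np.linspace(0,2*np.pi,40)
for (x,y,r,hh,hc) in ((435.3,161.5,16,155,125),(611.7,285.4,15,137,110),(523.9,203.9,13,120,94),(456.3,263.3,15,100,76)):
    for z in (0,hc):
        q=((proj(p,np.c_[x+r*np.cos(a),y+r*np.sin(a),0*a+z])-[x0,y0]+.5)*s).astype(np.int32); cv2.polylines(im,[q],True,(0,255,255) if z else (255,0,255),1)
    q=((proj(p,[x,y,hh])[0]-[x0,y0]+.5)*s).astype(int); cv2.drawMarker(im,tuple(int(v) for v in q),(0,0,255),0,10)
cv2.imwrite('pics/z3.png',im)
E
```

```text
(no output)
```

View pics/z3.png

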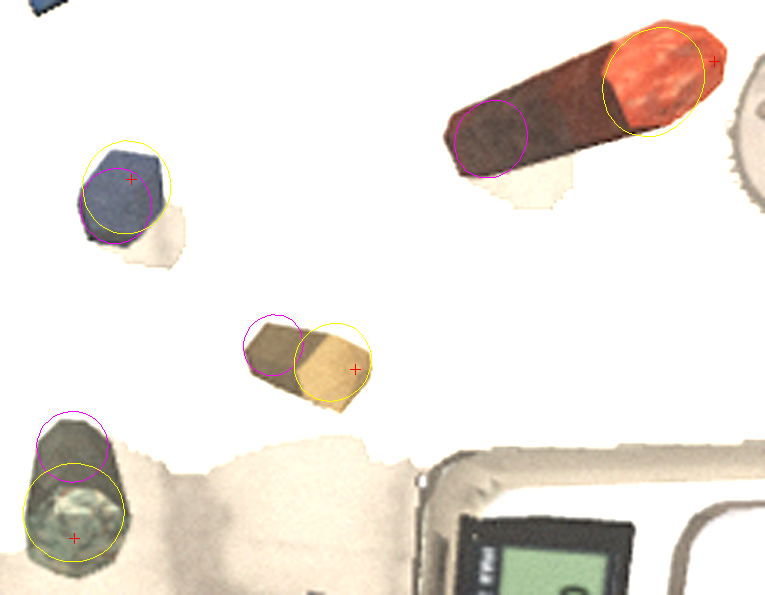

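Corrections from the overlay: teal (436,158), yellow (524,201.5), blue (454.5,260.5), orange (608.5,285). I grip teal 108 mm above its foot.

>>> play_rows:
  series:
    - [[0.004, 0.03, 0.002], 0, 0]
    - [[0.004, 0.07, 0.002], 0, 0]
    - [[0.004, 0.11, 0.002], 0, 0]
    - [[0.004, 0.135, 0.002], 0, 0]
    - [[0.004, 0.141, 0.002], 0, 0]
    - [[0.004, 0.141, 0.002], 0, 0]
    - [[0.004, 0.141, 0.002], 0, 1]
    - [[0.004, 0.141, 0.002], 0, 1]
    - [[0.004, 0.141, 0.002], 0, 1]
    - [[0.004, 0.141, 0.002], 0, 1]
    - [[0.004, 0.141, 0.002], 0, 1]
    - [[0.004, 0.141, 0.002], 0, 1]
    - [[0.004, 0.141, 0.002], 0, 1]
    - [[0.004, 0.141, 0.002], 0, 1]
  squeeze: 25

```text
clock: 3.1
eef_pos: [436.0, 158.0, 89.3]
eef_rot: [-1.571, -0.001, -1.598]
wrist_force: [1.0, -0.3, 0.9]
finger_gap: 33.2
```

>>> play_rows:
  series:
    - [[0, -0.02, 0], 0, 1]
    - [[0, -0.06, 0], 0, 1]
    - [[0, -0.1, 0], 0, 1]
    - [[0, -0.14, 0], 0, 1]
    - [[0, -0.18, 0], 0, 1]
    - [[0, -0.205, 0], 0, 1]
    - [[0, -0.21, 0], 0, 1]
    - [[0.02, -0.21, 0.006], 0, 1]
    - [[0.055, -0.21, 0.017], 0, 1]
    - [[0.09, -0.21, 0.028], 0, 1]
    - [[0.125, -0.21, 0.038], 0, 1]
    - [[0.16, -0.21, 0.049], 0, 1]
    - [[0.195, -0.21, 0.06], 0, 1]
    - [[0.22, -0.21, 0.067], 0, 1]
    - [[0.231, -0.21, 0.0706], 0, 1]
    - [[0.231, -0.21, 0.0706], 0, 1]
    - [[0.231, -0.21, 0.0706], 0, 1]
  squeeze: 30

```text
clock: 4.8
eef_pos: [500.1, -73.9, 298.7]
eef_rot: [-1.572, -0.0, -1.598]
wrist_force: [0.2, 0.4, -4.3]
finger_gap: 32.5
```

```bash
cat >> h.py <<'E'
def zoom(im,f,box,s,p,rail=None,discs=()):
    x0,y0,w,h=box; im=cv2.resize(im[y0:y0+h,x0:x0+w,::-1],None,fx=s,fy=s,interpolation=cv2.INTER_CUBIC)
    dr=lambda X,c: cv2.polylines(im,[((proj(p,X)-[x0,y0]+.5)*s).astype(np.int32)],True,c,1)
    a=np.linspace(0,2*np.pi,40)
    if rail is not None:
        c,sn=np.cos(rail[2]),np.sin(rail[2])
        for yc in range(-165,166,66):
            for z,hw,col in ((27,25,(0,255,255)),(15,25,(255,0,255))):
                X=np.array([[sx*hw,yc+sy*hw,z] for sx,sy in((-1,-1),(1,-1),(1,1),(-1,1))],float)
                X=np.c_[rail[0]+c*X[:,0]-sn*X[:,1],rail[1]+sn*X[:,0]+c*X[:,1],X[:,2]]; dr(X,col)
        X=np.array([[sx*41,sy*208,27] for sx,sy in((-1,-1),(1,-1),(1,1),(-1,1))],float)
        dr(np.c_[rail[0]+c*X[:,0]-sn*X[:,1],rail[1]+sn*X[:,0]+c*X[:,1],X[:,2]],(0,255,0))
    for x,y,z,r in discs: dr(np.c_[x+r*np.cos(a),y+r*np.sin(a),0*a+z],(255,255,0))
    cv2.imwrite(f'pics/{f}.png',im)
RAIL=(497.3,-173.5,-.03)
E
python3 -c "
from h import *
to((500.3,-74.5,300,-1.6))
p=P('wrist');im=snap('wrist','w2')
zoom(im,'z4',(100,0,330,384),1.55,p,RAIL)"
```

```text
t 4.8 pos [500.1 -73.9 298.7] rot [-1.5721e+00 -2.0000e-04 -1.5980e+00] gap 32.5 F [ 0.2  0.4 -4.3] j [-0.22  0.14  1.5  -0.    1.5  -0.19]
(500.3, -74.5, 300, -1.6) -> [ 0.0006 -0.0013  0.0003] twist 0.002
```

View pics/z4.png

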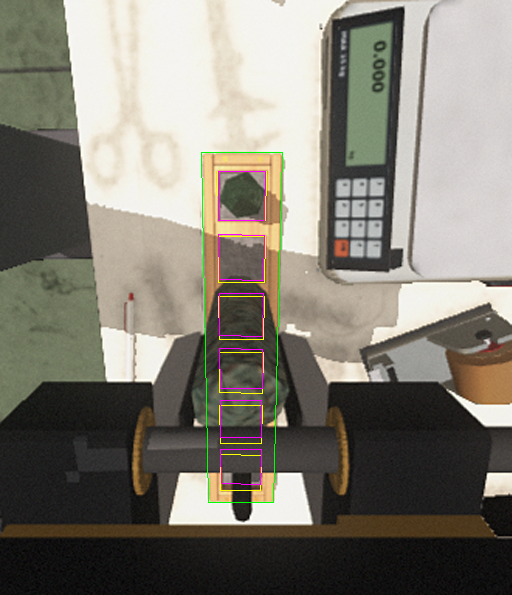

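The overlay matches the pockets to about 1 mm, and the gripped stone hangs straight. Lowering into pocket 2.

>>> play_rows:
  series:
    - [[0.0006, 0.03, 0], 0, 1]
    - [[0.0006, 0.07, 0], 0, 1]
    - [[0.0006, 0.11, 0], 0, 1]
    - [[0.0006, 0.145, 0], 0, 1]
    - [[0.0006, 0.165, 0], 0, 1]
    - [[0.0006, 0.178, 0], 0, 1]
    - [[0.0006, 0.185, 0], 0, 1]
    - [[0.0006, 0.19, 0], 0, 1]
    - [[0.0006, 0.193, 0], 0, 1]
    - [[0.0006, 0.1935, 0], 0, 1]
    - [[0.0006, 0.1935, 0], 0, 1]

```text
clock: 5.95
eef_pos: [500.2, -74.4, 106.1]
eef_rot: [-1.571, -0.001, -1.597]
wrist_force: [0.7, -0.3, -3.5]
finger_gap: 32.5
```

>>> play_rows:
  series:
    - [[0, 0.001, 0], 0, 1]
    - [[0, 0.002, 0], 0, 1]
    - [[0, 0.002, 0], 0, 1]

```text
clock: 6.25
eef_pos: [500.4, -74.5, 104.4]
eef_rot: [-1.57, -0.001, -1.597]
wrist_force: [1.0, 0.0, -0.0]
finger_gap: 32.7
```

>>> play_rows:
  series:
    - [[0, 0.002, 0], 0, 0.7]
    - [[0, 0.002, 0], 0, 0.4]
    - [[0, 0.002, 0], 0, 0]
    - [[0, 0.002, 0], 0, 0]
    - [[0, 0.002, 0], 0, 0]
    - [[0, 0.002, 0], 0, 0]
    - [[0, -0.02, 0], 0, 0]
    - [[0, -0.06, 0], 0, 0]
    - [[0, -0.11, 0], 0, 0]
    - [[0, -0.16, 0], 0, 0]
    - [[0, -0.195, 0], 0, 0]
    - [[0, -0.195, 0], 0, 0]

```text
clock: 7.45
eef_pos: [501.4, -74.6, 304.2]
eef_rot: [-1.562, -0.002, -1.597]
wrist_force: [0.5, -0.6, -0.4]
finger_gap: 93.7
```

>>> play_rows:
  series:
    - [[-0.04, 0, 0.011], 0, 0]
    - [[-0.08, 0, 0.022], 0, 0]
    - [[-0.12, 0, 0.033], 0, 0]
    - [[-0.16, 0, 0.044], 0, 0]
    - [[-0.2, 0, 0.055], 0, 0]
    - [[-0.24, 0, 0.066], 0, 0]
    - [[-0.28, 0, 0.077], 0, 0]
    - [[-0.32, 0, 0.088], 0, 0]
    - [[-0.36, 0.01, 0.098], 0, 0]
    - [[-0.362, 0.04, 0.0987], 0, 0]
    - [[-0.362, 0.07, 0.0987], 0, 0]
    - [[-0.362, 0.07, 0.0987], 0, 0]
    - [[-0.362, 0.07, 0.0987], 0, 0]

```text
clock: 8.75
eef_pos: [610.3, 284.4, 234.6]
eef_rot: [-1.563, -0.002, -1.598]
wrist_force: [-0.2, 0.6, 0.7]
finger_gap: 93.8
```

```bash
python3 -c "
from h import *
to((608.5,285,75,-1.6))
p=P('wrist');im=snap('wrist','w3')
O=((608.5,285,0,15),(608.5,285,110,15),(608.5,285,137,1))
zoom(im,'z5',(150,40,250,240),2.4,p,None,O)
snap('scene','s3')"
```

```text
t 8.75 pos [610.3 284.4 234.6] rot [-1.563  -0.0024 -1.5976] gap 93.8 F [-0.2  0.6  0.7] j [ 0.38  0.57  1.08 -0.01  1.49  0.41]
(608.5, 285, 75, -1.6) -> [-0.001   0.1595 -0.003 ] twist 0.002
```

View pics/z5.png

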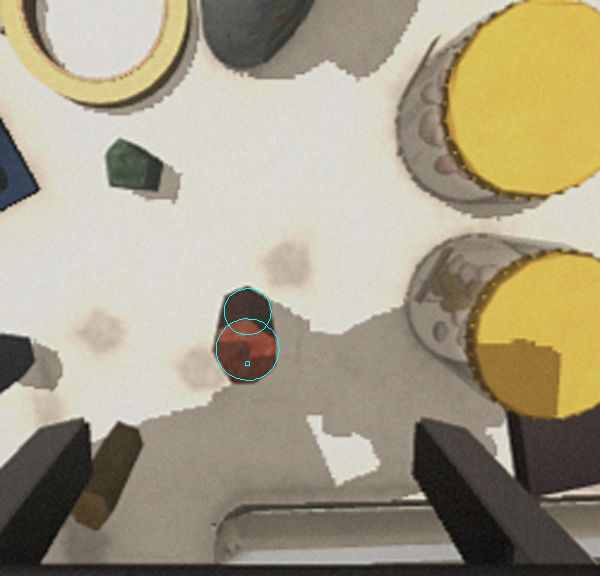

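The overlay sits right on the orange stone at (608.5,285). I check jar clearance, then grip.

```bash
python3 -c "
from h import *
p=P('wrist')
# jar lid left edge & jar base left edge in z5
for q,z in (((470,335),100),((470,335),130),((408,300),0),((445,90),115),((400,130),0)): print(q,z,ray(p,(150+q[0]/2.4,40+q[1]/2.4),z).round())
ps=P('scene'); 
for z in (0,80,100,120,140): print(z,proj(ps,(740,285,z)).round())
"
```

```text
(470, 335) 100 [720. 286. 100.]
(470, 335) 130 [710. 293. 130.]
(408, 300) 0 [713. 289.   0.]
(445, 90) 115 [698. 398. 115.]
(400, 130) 0 [705. 392.   0.]
0 [[256. 122.]]
80 [[255. 102.]]
100 [[255.  96.]]
120 [[255.  91.]]
140 [[255.  85.]]
```

>>> play_rows:
  series:
    - [[-0.001, 0.03, -0.003], 0, 0]
    - [[-0.001, 0.07, -0.003], 0, 0]
    - [[-0.001, 0.11, -0.003], 0, 0]
    - [[-0.001, 0.14, -0.003], 0, 0]
    - [[-0.001, 0.155, -0.003], 0, 0]
    - [[-0.001, 0.1595, -0.003], 0, 0]
    - [[-0.001, 0.1595, -0.003], 0, 0]
    - [[-0.001, 0.1595, -0.003], 0, 1]
    - [[-0.001, 0.1595, -0.003], 0, 1]
    - [[-0.001, 0.1595, -0.003], 0, 1]
    - [[-0.001, 0.1595, -0.003], 0, 1]
    - [[-0.001, 0.1595, -0.003], 0, 1]
    - [[-0.001, 0.1595, -0.003], 0, 1]
    - [[-0.001, 0.1595, -0.003], 0, 1]
    - [[-0.001, 0.1595, -0.003], 0, 1]
    - [[-0.001, 0.1595, -0.003], 0, 1]
  squeeze: 28

```text
clock: 10.45
eef_pos: [609.4, 285.4, 76.9]
eef_rot: [-1.56, -0.001, -1.598]
wrist_force: [-1.6, 0.1, 0.3]
finger_gap: 28.7
```

```bash
python3 -c "
from h import *
to((608.5,285,300,-1.6),(498.3,-140.5,300,-1.6))"
```

```text
t 10.45 pos [609.4 285.4  76.9] rot [-1.5604e+00 -1.0000e-03 -1.5978e+00] gap 28.7 F [-1.6  0.1  0.3] j [ 0.39  0.68  1.26 -0.01  1.19  0.41]
(608.5, 285, 300, -1.6) -> [ 0.0006 -0.2231  0.0014] twist 0.002
(498.3, -140.5, 300, -1.6) -> [ 0.429  -0.2237 -0.0972] twist 0.002
```

>>> play_rows:
  series:
    - [[0, -0.02, 0], 0, 1]
    - [[0, -0.06, 0], 0, 1]
    - [[0, -0.1, 0], 0, 1]
    - [[0, -0.14, 0], 0, 1]
    - [[0, -0.18, 0], 0, 1]
    - [[0, -0.215, 0], 0, 1]
    - [[0, -0.2235, 0], 0, 1]
    - [[0.02, -0.2235, -0.005], 0, 1]
    - [[0.06, -0.2235, -0.014], 0, 1]
    - [[0.1, -0.2235, -0.023], 0, 1]
    - [[0.14, -0.2235, -0.032], 0, 1]
    - [[0.18, -0.2235, -0.041], 0, 1]
    - [[0.22, -0.2235, -0.05], 0, 1]
    - [[0.26, -0.2235, -0.059], 0, 1]
    - [[0.3, -0.2235, -0.068], 0, 1]
    - [[0.34, -0.2235, -0.077], 0, 1]
    - [[0.38, -0.2235, -0.086], 0, 1]
    - [[0.415, -0.2235, -0.094], 0, 1]
    - [[0.429, -0.2235, -0.0972], 0, 1]
    - [[0.429, -0.2235, -0.0972], 0, 1]

```text
clock: 12.45
eef_pos: [497.7, -141.8, 298.5]
eef_rot: [-1.562, -0.001, -1.6]
wrist_force: [0.2, 0.5, -2.6]
finger_gap: 29.1
```

>>> play_rows:
  series:
    - [[0, 0, 0], 0, 1]
    - [[0, 0, 0], 0, 1]
    - [[0, 0, 0], 0, 1]

```text
clock: 12.75
eef_pos: [498.0, -140.8, 298.3]
eef_rot: [-1.562, -0.0, -1.599]
wrist_force: [-0.1, -0.3, -2.0]
finger_gap: 29.1
```

```bash
python3 -c "
from h import *
to((498.3,-140.5,92.5,-1.6))
p=P('wrist');im=snap('wrist','w4')
zoom(im,'z6',(150,60,260,230),2.4,p,RAIL)"
```

```text
t 12.75 pos [ 498.  -140.8  298.3] rot [-1.5624e+00 -3.0000e-04 -1.5989e+00] gap 29.1 F [-0.1 -0.3 -2. ] j [-0.35  0.17  1.47  0.    1.5  -0.32]
(498.3, -140.5, 92.5, -1.6) -> [-0.0004  0.2058 -0.0014] twist 0.001
```

View pics/z6.png

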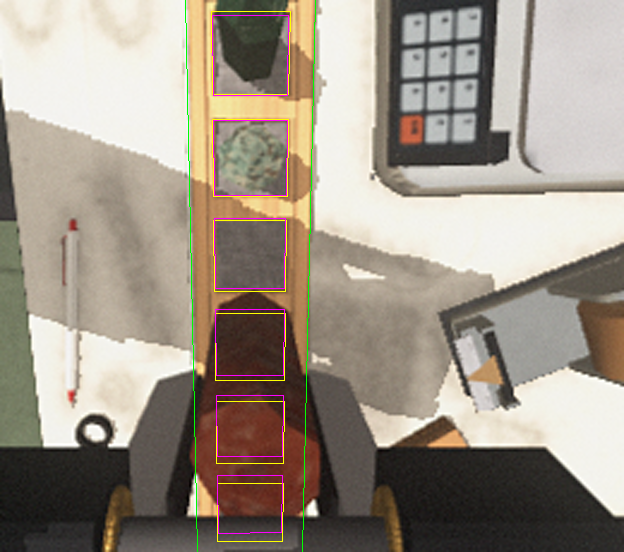

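Teal stands upright in its pocket, seen at (250,155), and the rail model still fits. Lowering orange.

>>> play_rows:
  series:
    - [[0, 0.03, 0], 0, 1]
    - [[0, 0.07, -0.001], 0, 1]
    - [[0, 0.11, -0.001], 0, 1]
    - [[0, 0.15, -0.001], 0, 1]
    - [[0, 0.175, -0.001], 0, 1]
    - [[0, 0.19, -0.001], 0, 1]
    - [[0, 0.198, -0.0014], 0, 1]
    - [[0, 0.203, -0.0014], 0, 1]
    - [[0, 0.205, -0.0014], 0, 1]
    - [[0, 0.2055, -0.0014], 0, 1]
    - [[0, 0.206, -0.0014], 0, 1]
    - [[0, 0.206, -0.0014], 0, 1]

```text
clock: 14.0
eef_pos: [498.6, -141.1, 92.9]
eef_rot: [-1.561, -0.001, -1.599]
wrist_force: [1.2, 0.3, -1.8]
finger_gap: 28.8
```

>>> play_rows:
  series:
    - [[0, 0.001, 0], 0, 1]
    - [[0, 0.0015, 0], 0, 1]
    - [[0, 0.0015, 0], 0, 1]

```text
clock: 14.3
eef_pos: [498.8, -141.2, 91.8]
eef_rot: [-1.561, -0.001, -1.599]
wrist_force: [-0.4, 1.1, 3.6]
finger_gap: 29.2
```

>>> play_rows:
  series:
    - [[0, 0.001, 0], 0, 0.7]
    - [[0, 0.001, 0], 0, 0.4]
    - [[0, 0.001, 0], 0, 0]
    - [[0, 0.001, 0], 0, 0]
    - [[0, 0.001, 0], 0, 0]
    - [[0, 0.001, 0], 0, 0]
    - [[0, -0.02, 0], 0, 0]
    - [[0, -0.06, 0], 0, 0]
    - [[0, -0.11, 0], 0, 0]
    - [[0, -0.16, 0], 0, 0]
    - [[0, -0.195, 0], 0, 0]
    - [[0, -0.198, 0], 0, 0]
    - [[0, -0.198, 0], 0, 0]
    - [[0, -0.198, 0], 0, 0]
    - [[0, -0.198, 0], 0, 0]

```text
clock: 15.8
eef_pos: [496.5, -140.9, 288.3]
eef_rot: [-1.563, -0.0, -1.599]
wrist_force: [1.3, 0.8, -0.2]
finger_gap: 94.0
```

>>> play_rows:
  series:
    - [[-0.04, 0, 0.002], 0, 0]
    - [[-0.08, 0, 0.004], 0, 0]
    - [[-0.12, 0, 0.006], 0, 0]
    - [[-0.16, 0, 0.008], 0, 0]
    - [[-0.2, 0, 0.01], 0, 0]
    - [[-0.24, 0, 0.011], 0, 0]
    - [[-0.28, 0, 0.013], 0, 0]
    - [[-0.32, 0, 0.015], 0, 0]
    - [[-0.343, 0.01, 0.0155], 0, 0]
    - [[-0.343, 0.04, 0.0155], 0, 0]
    - [[-0.343, 0.075, 0.0155], 0, 0]
    - [[-0.343, 0.075, 0.0155], 0, 0]
    - [[-0.343, 0.075, 0.0155], 0, 0]
    - [[-0.343, 0.075, 0.0155], 0, 0]
    - [[-0.343, 0.075, 0.0155], 0, 0]

```text
clock: 17.3
eef_pos: [522.7, 201.6, 214.9]
eef_rot: [-1.561, 0.001, -1.599]
wrist_force: [-0.2, 0.4, -0.7]
finger_gap: 94.4
```

```bash
python3 -c "
from h import *
to((524,201.5,59,-1.6))
p=P('wrist');im=snap('wrist','w5')
O=[(524,201.5,0,13),(524,201.5,94,13),(524,201.5,120,1),(454.5,260.5,0,15),(454.5,260.5,76,15),(454.5,260.5,100,1)]
zoom(im,'z7',(130,40,250,200),3,p,None,O)
snap('scene','s5')"
```

```text
t 17.3 pos [522.7 201.6 214.9] rot [-1.5610e+00  7.0000e-04 -1.5993e+00] gap 94.4 F [-0.2  0.4 -0.7] j [ 0.3   0.31  1.49 -0.    1.34  0.33]
(524, 201.5, 59, -1.6) -> [ 0.0002  0.1559 -0.0003] twist 0.001
```

View pics/z7.png

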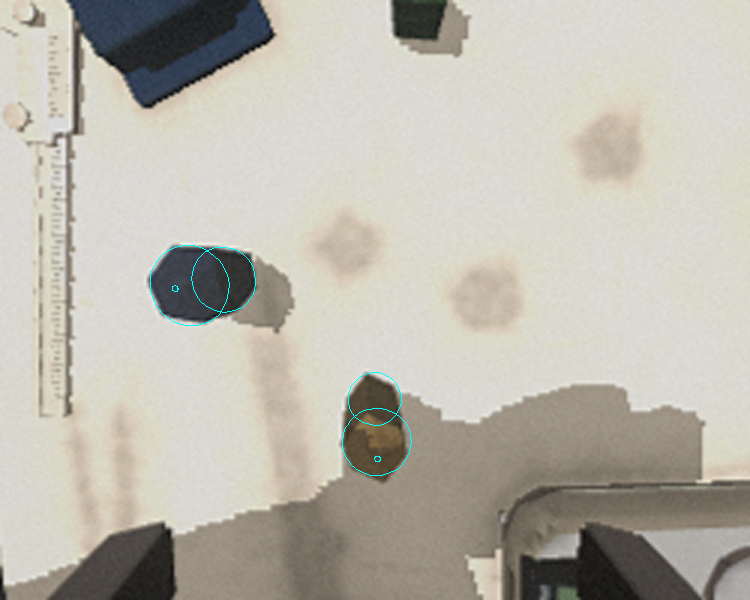

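The yellow and blue overlays fit. Yellow's flats face the jaws. The scale's corner at (505,490) is near the right finger's path, so I check it.

```bash
python3 -c "
from h import *
p=P('wrist')
for q in ((505,520),(540,490)):
  for z in (0,30,60): print(q,z,ray(p,(130+q[0]/3,40+q[1]/3),z).round())
"
```

```text
(505, 520) 0 [589. 137.   0.]
(505, 520) 30 [584. 147.  30.]
(505, 520) 60 [579. 157.  60.]
(540, 490) 0 [606. 152.   0.]
(540, 490) 30 [600. 161.  30.]
(540, 490) 60 [593. 170.  60.]
```

>>> play_rows:
  series:
    - [[0.0005, 0.03, 0], 0, 0]
    - [[0.0005, 0.07, 0], 0, 0]
    - [[0.0005, 0.11, 0], 0, 0]
    - [[0.0005, 0.14, -0.0005], 0, 0]
    - [[0.0005, 0.152, -0.0005], 0, 0]
    - [[0.0005, 0.156, -0.0005], 0, 0]
    - [[0.0005, 0.156, -0.0005], 0, 0]
    - [[0.0005, 0.156, -0.0005], 0, 1]
    - [[0.0005, 0.156, -0.0005], 0, 1]
    - [[0.0005, 0.156, -0.0005], 0, 1]
    - [[0.0005, 0.156, -0.0005], 0, 1]
    - [[0.0005, 0.156, -0.0005], 0, 1]
    - [[0.0005, 0.156, -0.0005], 0, 1]
    - [[0.0005, 0.156, -0.0005], 0, 1]
    - [[0.0005, 0.156, -0.0005], 0, 1]
    - [[0.0005, 0.156, -0.0005], 0, 1]
  squeeze: 22

```text
clock: 19.0
eef_pos: [523.4, 201.1, 58.4]
eef_rot: [-1.562, 0.0, -1.599]
wrist_force: [1.6, -0.7, 0.8]
finger_gap: 25.1
```

```bash
python3 -c "
from h import *
to((524,201,300,-1.6),(496.3,-206.5,300,-1.6))"
```

```text
t 19.0 pos [523.4 201.1  58.4] rot [-1.5617e+00  4.0000e-04 -1.5992e+00] gap 25.1 F [ 1.6 -0.7  0.8] j [ 0.3   0.48  1.64 -0.    1.01  0.33]
(524, 201, 300, -1.6) -> [-0.     -0.2416  0.0028] twist 0.001
(496.3, -206.5, 300, -1.6) -> [ 0.4081 -0.2419 -0.0134] twist 0.001
```

>>> play_rows:
  series:
    - [[0, -0.02, 0], 0, 1]
    - [[0, -0.06, 0], 0, 1]
    - [[0, -0.1, 0], 0, 1]
    - [[0, -0.14, 0], 0, 1]
    - [[0, -0.18, 0], 0, 1]
    - [[0, -0.22, 0], 0, 1]
    - [[0, -0.24, 0.002], 0, 1]
    - [[0.02, -0.242, 0], 0, 1]
    - [[0.06, -0.242, -0.002], 0, 1]
    - [[0.1, -0.242, -0.003], 0, 1]
    - [[0.14, -0.242, -0.004], 0, 1]
    - [[0.18, -0.242, -0.006], 0, 1]
    - [[0.22, -0.242, -0.007], 0, 1]
    - [[0.26, -0.242, -0.008], 0, 1]
    - [[0.3, -0.242, -0.01], 0, 1]
    - [[0.34, -0.242, -0.011], 0, 1]
    - [[0.38, -0.242, -0.012], 0, 1]
    - [[0.4, -0.242, -0.013], 0, 1]
    - [[0.408, -0.242, -0.0134], 0, 1]
    - [[0.408, -0.242, -0.0134], 0, 1]

```text
clock: 21.0
eef_pos: [496.1, -206.7, 299.8]
eef_rot: [-1.562, 0.001, -1.6]
wrist_force: [-0.1, 0.4, -1.5]
finger_gap: 23.7
```

>>> play_rows:
  series:
    - [[0, 0, 0], 0, 1]
    - [[0, 0, 0], 0, 1]
    - [[0, 0, 0], 0, 1]

```text
clock: 21.3
eef_pos: [496.3, -205.8, 299.9]
eef_rot: [-1.562, 0.001, -1.599]
wrist_force: [0.3, -0.5, -1.5]
finger_gap: 23.9
```

```bash
python3 -c "
from h import *
to((496.3,-206.5,74,-1.6))
p=P('wrist');im=snap('wrist','w6')
zoom(im,'z8',(150,30,260,260),2.3,p,RAIL)"
```

```text
t 21.3 pos [ 496.3 -205.8  299.9] rot [-1.562e+00  7.000e-04 -1.599e+00] gap 23.9 F [ 0.3 -0.5 -1.5] j [-0.46  0.21  1.41  0.    1.51 -0.44]
(496.3, -206.5, 74, -1.6) -> [ 0.0008  0.2259 -0.002 ] twist 0.001
```

View pics/z8.png

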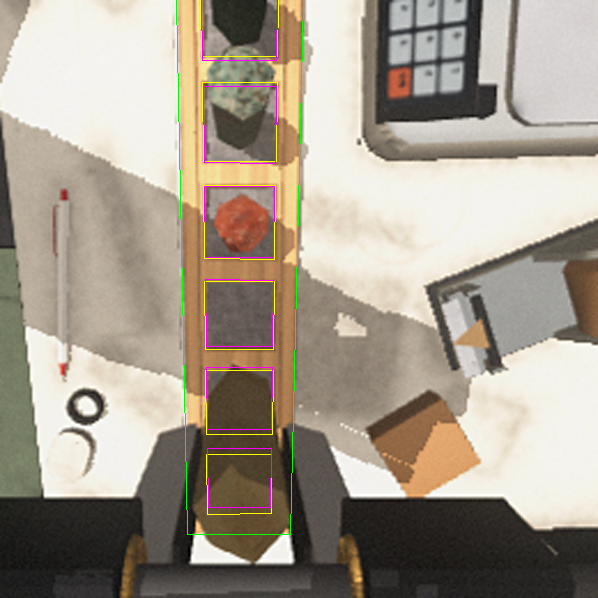

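Orange stands upright in its pocket at (242,222), with teal behind it. Yellow has settled onto its flats (gap 23.8). The kraft box at (425,445) lies well outside the path. Lowering yellow.

>>> play_rows:
  series:
    - [[0.001, 0.03, 0], 0, 1]
    - [[0.001, 0.07, -0.001], 0, 1]
    - [[0.001, 0.11, -0.001], 0, 1]
    - [[0.001, 0.15, -0.001], 0, 1]
    - [[0.001, 0.185, -0.002], 0, 1]
    - [[0.001, 0.205, -0.002], 0, 1]
    - [[0.001, 0.215, -0.002], 0, 1]
    - [[0.001, 0.221, -0.002], 0, 1]
    - [[0.001, 0.224, -0.002], 0, 1]
    - [[0.001, 0.2255, -0.002], 0, 1]
    - [[0.001, 0.226, -0.002], 0, 1]
    - [[0.001, 0.226, -0.002], 0, 1]

```text
clock: 22.55
eef_pos: [496.5, -206.9, 74.4]
eef_rot: [-1.561, 0.0, -1.599]
wrist_force: [0.1, 0.5, -1.4]
finger_gap: 24.0
```

>>> play_rows:
  series:
    - [[0, 0.001, 0], 0, 1]
    - [[0, 0.0015, 0], 0, 1]
    - [[0, 0.0015, 0], 0, 1]

```text
clock: 22.85
eef_pos: [496.7, -207.1, 73.4]
eef_rot: [-1.56, -0.0, -1.599]
wrist_force: [-0.6, 0.4, 2.8]
finger_gap: 24.0
```

>>> play_rows:
  series:
    - [[0, 0.001, 0], 0, 0.7]
    - [[0, 0.001, 0], 0, 0.4]
    - [[0, 0.001, 0], 0, 0]
    - [[0, 0.001, 0], 0, 0]
    - [[0, 0.001, 0], 0, 0]
    - [[0, 0.001, 0], 0, 0]
    - [[0, -0.02, 0], 0, 0]
    - [[0, -0.06, 0], 0, 0]
    - [[0, -0.11, 0], 0, 0]
    - [[0, -0.16, 0], 0, 0]
    - [[0, -0.2, 0], 0, 0]
    - [[0, -0.217, 0], 0, 0]
    - [[0, -0.217, 0], 0, 0]
    - [[0, -0.217, 0], 0, 0]
    - [[0, -0.217, 0], 0, 0]

```text
clock: 24.35
eef_pos: [494.1, -206.8, 288.6]
eef_rot: [-1.563, 0.001, -1.599]
wrist_force: [-0.6, 0.8, 0.8]
finger_gap: 94.3
```

>>> play_rows:
  series:
    - [[-0.04, 0, -0.005], 0, 0]
    - [[-0.08, 0, -0.01], 0, 0]
    - [[-0.12, 0, -0.014], 0, 0]
    - [[-0.16, 0, -0.019], 0, 0]
    - [[-0.2, 0, -0.024], 0, 0]
    - [[-0.24, 0, -0.028], 0, 0]
    - [[-0.28, 0, -0.033], 0, 0]
    - [[-0.32, 0, -0.038], 0, 0]
    - [[-0.36, 0, -0.043], 0, 0]
    - [[-0.4, 0, -0.047], 0, 0]
    - [[-0.44, 0.01, -0.052], 0, 0]
    - [[-0.466, 0.03, -0.055], 0, 0]
    - [[-0.466, 0.065, -0.055], 0, 0]
    - [[-0.466, 0.075, -0.055], 0, 0]
    - [[-0.466, 0.075, -0.055], 0, 0]
    - [[-0.466, 0.075, -0.055], 0, 0]
    - [[-0.466, 0.075, -0.055], 0, 0]

```text
clock: 26.05
eef_pos: [453.6, 260.4, 215.2]
eef_rot: [-1.561, 0.002, -1.6]
wrist_force: [0.0, 0.0, -0.6]
finger_gap: 94.1
```

```bash
python3 -c "
from h import *
to((454.5,260.5,42,-1.6))
p=P('wrist');im=snap('wrist','w7')
O=[(454.5,260.5,0,15),(454.5,260.5,76,15),(454.5,260.5,100,1)]
zoom(im,'z9',(150,50,220,180),3,p,None,O)"
```

```text
t 26.05 pos [453.6 260.4 215.2] rot [-1.561   0.0021 -1.6   ] gap 94.1 F [ 0.   0.  -0.6] j [ 0.45  0.23  1.59 -0.    1.31  0.48]
(454.5, 260.5, 42, -1.6) -> [ 0.0003  0.1732 -0.0008] twist -0.0
```

View pics/z9.png

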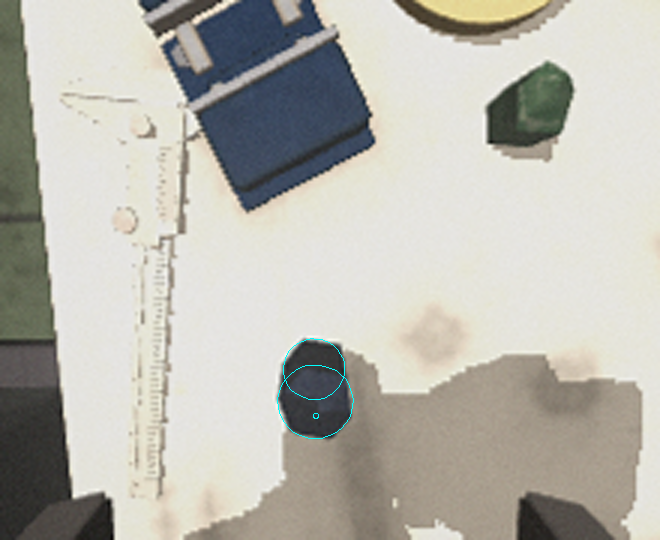

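The overlay is centred on blue and the surroundings are clear. Gripping.

>>> play_rows:
  series:
    - [[0, 0.03, 0], 0, 0]
    - [[0, 0.07, 0], 0, 0]
    - [[0, 0.11, -0.0005], 0, 0]
    - [[0, 0.15, -0.0008], 0, 0]
    - [[0, 0.168, -0.0008], 0, 0]
    - [[0, 0.173, -0.0008], 0, 0]
    - [[0, 0.173, -0.0008], 0, 0]
    - [[0, 0.173, -0.0008], 0, 1]
    - [[0, 0.173, -0.0008], 0, 1]
    - [[0, 0.173, -0.0008], 0, 1]
    - [[0, 0.173, -0.0008], 0, 1]
    - [[0, 0.173, -0.0008], 0, 1]
    - [[0, 0.173, -0.0008], 0, 1]
    - [[0, 0.173, -0.0008], 0, 1]
    - [[0, 0.173, -0.0008], 0, 1]
    - [[0, 0.173, -0.0008], 0, 1]
    - [[0, 0.173, -0.0008], 0, 1]
  squeeze: 24

```text
clock: 27.8
eef_pos: [454.5, 260.8, 42.0]
eef_rot: [-1.561, 0.002, -1.6]
wrist_force: [-0.6, 0.4, -0.7]
finger_gap: 28.7
```

```bash
python3 -c "
from h import *
to((454.5,260.5,290,-1.6),(494.3,-272.5,290,-1.6))"
```

```text
t 27.8 pos [454.5 260.8  42. ] rot [-1.5611  0.0021 -1.5999] gap 28.7 F [-0.6  0.4 -0.7] j [ 0.45  0.44  1.75 -0.    0.94  0.48]
(454.5, 260.5, 290, -1.6) -> [-2.00e-04 -2.48e-01  2.50e-03] twist 0.0
(494.3, -272.5, 290, -1.6) -> [ 0.5314 -0.2485  0.0578] twist 0.0
```

>>> play_rows:
  series:
    - [[0, -0.02, 0], 0, 1]
    - [[0, -0.06, 0], 0, 1]
    - [[0, -0.1, 0], 0, 1]
    - [[0, -0.14, 0], 0, 1]
    - [[0, -0.18, 0], 0, 1]
    - [[0, -0.22, 0.002], 0, 1]
    - [[0, -0.245, 0.0025], 0, 1]
    - [[0.02, -0.248, 0.004], 0, 1]
    - [[0.06, -0.248, 0.008], 0, 1]
    - [[0.105, -0.248, 0.013], 0, 1]
    - [[0.15, -0.248, 0.018], 0, 1]
    - [[0.195, -0.248, 0.023], 0, 1]
    - [[0.24, -0.248, 0.027], 0, 1]
    - [[0.285, -0.248, 0.032], 0, 1]
    - [[0.33, -0.248, 0.037], 0, 1]
    - [[0.375, -0.248, 0.042], 0, 1]
    - [[0.42, -0.248, 0.046], 0, 1]
    - [[0.465, -0.248, 0.051], 0, 1]
    - [[0.5, -0.248, 0.055], 0, 1]
    - [[0.522, -0.2485, 0.057], 0, 1]

```text
clock: 29.8
eef_pos: [493.4, -265.5, 289.3]
eef_rot: [-1.562, 0.002, -1.602]
wrist_force: [0.6, -0.0, -1.9]
finger_gap: 28.5
```

>>> play_rows:
  series:
    - [[0.006, 0, 0], 0, 1]
    - [[0.006, 0, 0], 0, 1]
    - [[0.006, 0, 0], 0, 1]
    - [[0.006, 0, 0], 0, 1]

```text
clock: 30.2
eef_pos: [493.3, -270.3, 289.5]
eef_rot: [-1.562, 0.002, -1.6]
wrist_force: [0.0, 0.1, -1.3]
finger_gap: 28.7
```

```bash
python3 -c "
from h import *
to((494.3,-272.5,57.5,-1.6))
p=P('wrist');im=snap('wrist','w8')
zoom(im,'z10',(150,30,260,260),2.3,p,RAIL)"
```

```text
t 30.2 pos [ 493.3 -270.3  289.5] rot [-1.5619  0.0025 -1.6004] gap 28.7 F [ 0.   0.1 -1.3] j [-0.57  0.28  1.36  0.01  1.5  -0.54]
(494.3, -272.5, 57.5, -1.6) -> [ 0.0027  0.232  -0.001 ] twist -0.0
```

View pics/z10.png

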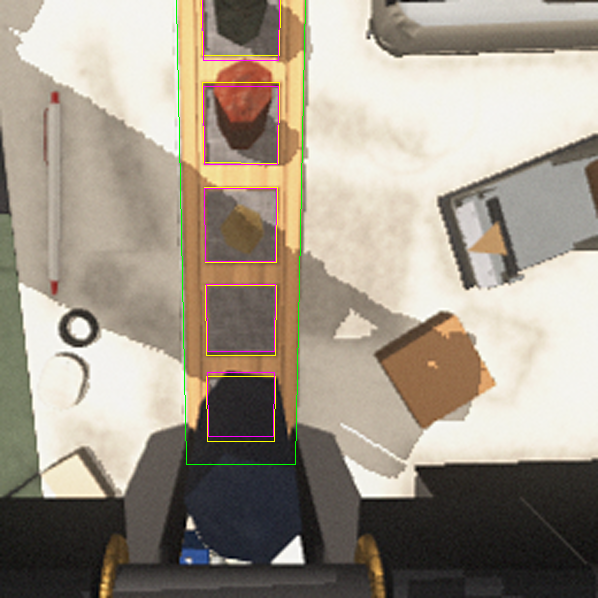

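Yellow stands upright at (240,228). The next pocket is free, and the kraft box's nearest corner is at x≈589, clear of the fingers. Lowering blue.

>>> play_rows:
  series:
    - [[0.0025, 0.03, 0], 0, 1]
    - [[0.0025, 0.07, -0.001], 0, 1]
    - [[0.0025, 0.11, -0.001], 0, 1]
    - [[0.0025, 0.15, -0.001], 0, 1]
    - [[0.0025, 0.185, -0.001], 0, 1]
    - [[0.0025, 0.21, -0.001], 0, 1]
    - [[0.0025, 0.222, -0.001], 0, 1]
    - [[0.0025, 0.228, -0.001], 0, 1]
    - [[0.0025, 0.231, -0.001], 0, 1]
    - [[0.0025, 0.2315, -0.001], 0, 1]
    - [[0.0025, 0.232, -0.001], 0, 1]
    - [[0.0025, 0.232, -0.001], 0, 1]

```text
clock: 31.45
eef_pos: [494.7, -272.6, 58.3]
eef_rot: [-1.561, 0.002, -1.6]
wrist_force: [0.6, 0.2, -1.4]
finger_gap: 28.5
```

>>> play_rows:
  series:
    - [[0, 0.001, 0], 0, 1]
    - [[0, 0.0015, 0], 0, 1]
    - [[0, 0.0018, 0], 0, 1]
    - [[0, 0.0018, 0], 0, 1]

```text
clock: 31.85
eef_pos: [494.9, -272.8, 56.9]
eef_rot: [-1.56, 0.001, -1.6]
wrist_force: [-0.7, 0.5, 5.5]
finger_gap: 28.5
```

Blue is supported by the pocket floor. Releasing, rising, then clearing the row for a look.

>>> play_rows:
  series:
    - [[0, 0.001, 0], 0, 0.7]
    - [[0, 0.001, 0], 0, 0.4]
    - [[0, 0.001, 0], 0, 0]
    - [[0, 0.001, 0], 0, 0]
    - [[0, 0.001, 0], 0, 0]
    - [[0, 0.001, 0], 0, 0]
    - [[0, -0.02, 0], 0, 0]
    - [[0, -0.06, 0], 0, 0]
    - [[0, -0.11, 0], 0, 0]
    - [[0, -0.16, 0], 0, 0]
    - [[0, -0.21, 0], 0, 0]
    - [[0, -0.24, 0], 0, 0]
    - [[0, -0.25, 0], 0, 0]
    - [[0, -0.25, 0], 0, 0]
    - [[0, -0.25, -0.03], 0, 0]
    - [[0, -0.25, -0.07], 0, 0]
    - [[0, -0.25, -0.1], 0, 0]
    - [[0, -0.25, -0.1], 0, 0]
    - [[0, -0.25, -0.1], 0, 0]

```text
clock: 33.75
eef_pos: [392.0, -270.0, 304.5]
eef_rot: [-1.561, 0.003, -1.601]
wrist_force: [-0.5, -0.4, -0.8]
finger_gap: 94.0
```

```bash
python3 -c "
from h import *
to()
im=snap('scene','s9'); w=snap('wrist','w9')
a=cv2.resize(im[:,:,::-1][80:330,165:405],None,fx=2,fy=2,interpolation=cv2.INTER_CUBIC)
b=cv2.resize(cv2.imread('pics/scene0.png')[80:200,165:245],None,fx=2,fy=2,interpolation=cv2.INTER_CUBIC)
c=np.zeros((500,800,3),np.uint8); c[:,:480]=a; c[:240,490:650]=b; cv2.imwrite('pics/z11.png',c)
z0=cv2.imread('pics/scene0.png').astype(int); d=np.abs(z0-im[:,:,::-1]).max(2)
print('jade diff',d[114:140,185:200].mean(),'box diff',d[228:262,380:412].mean(),'green',d[155:206,258:272].mean())"
```

```text
t 33.75 pos [ 392.  -270.   304.5] rot [-1.5615  0.0025 -1.6012] gap 94.0 F [-0.5 -0.4 -0.8] j [-0.68  0.07  1.57  0.01  1.5  -0.65]
jade diff 20.102564102564102 box diff 19.902573529411764 green 9.268907563025211
```

View pics/z11.png

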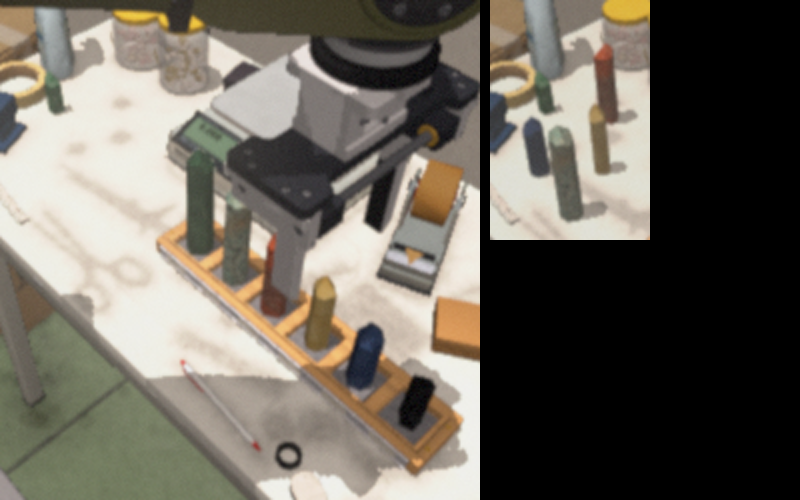

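All six stones stand upright and in order: green, teal, orange, yellow, blue, black. Jade at scene pixel (192,126) and the box corner at (382,230) are where they were in the first picture. Handing in.

```bash
python3 -c "
from cell import manip
print(manip.sign_off())"
```

```text
the job is handed in; nothing more can be done
None
```

The four loose points now stand one to a pocket between the green and black ends. From the green end they run grey-green, orange, yellow, blue, so the heights step down along the row. I handed the job in at about 34 s on the robot's clock.

- **Final scene picture:** all six stones appear upright and in order, though the gripper partly hides the orange one. It had looked upright in its pocket in two earlier wrist pictures.
- **Setting down:** before each release the wrist force showed the stone resting on the pocket floor. The largest reading I saw was about 5 N.
- **Bystanders:** the jade and the brown box are at the same pixel positions as in the first picture. A brightness comparison showed a difference of about 20 levels around each. I put that down to changed shadows and did not check further.
- **Tool tilt:** the tool picked up a tilt of about 0.5° after the first placing. I left it because it had no visible effect on the placements.

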